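# Make up two sampling kits

## Robot

A 6-joint arm with a two-finger parallel gripper is mounted at the origin on the work surface. World frame = base frame: x ahead of the robot, y to its left, z up, the work surface at z = 0. Lengths are in m, angles in rad, forces in N, time in s.
With the tool pointing down it reaches from about 0.3 to 1 m from the base axis. Payload 5.1 kg.
Tool frame: the origin (TCP) lies on the centre line of the jaws, within the pads' length; the fingertips stand 8 mm ahead of it and the grasp point (between the pads) lies 11 mm behind it; z points along the fingers, y is the line along which they close (so a half turn about z gives the same grasp; the last joint's range is limited). The gripper opens to 95 mm and grips with 3 to 60 N. Pads are 20 mm wide; open, the fingers measure 119 mm over their backs; the gripper's body (75 mm by 180 mm) begins 59 mm behind the grasp point.
Start: joints at [1.097, 0.124, 1.65, -0, 1.367, -0.083], TCP at [0.248, 0.601, 0.223] pointing down, gripper open.
Joint ranges: [-2.61, 2.61], [-1.02, 2.33], [0.03, 2.71], [-1.35, 4.49], [0.32, 2.68], [-2.91, 2.91]. Speed limits (rad/s): [2.57, 2.57, 3.14, 3.14, 3.14, 3.14].

## Interface

Orientations are given as a 3x3 rotation matrix whose columns are the frame's x, y, z axes.
In Python, from station import manip, get_image, camera_model, order, models gives the robot as it stands. The module is installed in compiled form; this text tells all that it offers.
- The arm moves only by the tool drive_tool, never from a script. Its argument "series" is a list of rows, each an object with "offset": the shift along the tool's x, y, z in cm, a list of three; "roll": the turn about the tool's z in rad; "grip": the finger opening in cm, from 0 to 9.51. In form: [{"offset": [dx, dy, dz], "roll": roll, "grip": grip}, ...]. A call has 1 to 8 rows; each row shifts and turns the commanded pose from where the row before left it, along the tool's axes as they then stand; what a row does not reach is not made up. A row lasts 1/10 s, in which the tool goes at most 50 mm and 8.59 degrees, less where a joint would pass 70% of its speed; a pose out of reach is approached as far as the arm can. A call with a gripper value outside its range is refused whole. The fingers move at their own pace and stop on an object; "newtons" is the grip in N (left out, the last holds). Time passes only in rows, so rows that do not move let the fingers close. It gives the time, the measured TCP pose, the force, the opening and the grip force at its end, in the units of the state.
- manip.sense(): the state, without advancing time (a new reading comes with each control period).
- get_image(name): name is "side" or "top" or "wrist"; returns the picture (384x512x3 uint8, red, green, blue); there is no depth.
- camera_model(name): a dict with "camera_matrix" (3x3 intrinsics, pixels), "rvec" (rotation vector, rad) and "tvec" (3), from world to camera coordinates, as OpenCV has them; the wrist camera has in their place "mount" (4x4, takes a point from camera to tool coordinates, whose origin is the TCP and whose axes are the flange's). Camera axes: x right, y down, z forward; pixel columns grow to the right and rows downward; lengths in m; the calibration is good to about 2 mm. A picture is of the moment at which its call begins: read the wrist's pose just before it. camera_model takes no time and is no camera call.
- order.finish_job(): hands the job in; it is judged then, once.
Trained networks look in the newest picture that a camera, given by its name, has taken for a name from the list of things; names that differ only in an ending like _2 or _b are one class to them, and where a whole thing is asked for, a point or a joint stands for the part that bears it (a point fixed in the world has none). Each returns a list of dicts, best first, with "conf" (0 to 1); they miss things now and then, are a little off and sometimes report something else, mostly with a low value. They report only what shows in the picture. A call takes as long as a camera call. They do not tell look-alikes from the thing itself.
- models.recognise(thing, camera): "centre" ([x, y, z] in m, in world coordinates, good to about 4 mm: the middle of the surface that is visible of it).
- models.regions_of(thing, camera): "region" (384x512 bool, what is visible of it).
The state is a dict: "clock": time; "joint_pos": joint angles; "qd": joint speeds; "effort": joint torques, N m; "tcp_pos": TCP position; "eef_rot": TCP orientation; "force": force on the tool from outside, world axes, zero at the start; "wrist_torque": the same for the moment, N m; "gripper_width": finger opening in m; "grip_force": force on a finger pad.
Only numpy, scipy, OpenCV 4.12 (cv2) and the standard library are available. Lean on these libraries where they do the work, as an engineer would, in place of code of your own. Each camera call takes 0.05 s, during which the arm holds its last target. There are 200 camera calls.

## Task

Make up the two sampling kits for the next round: the white bottle with the blue cap, the amber bottle with the black cap and the red-lidded jar go in the blue carrier; the aluminium tin and the square bottle with the green cap go in the yellow carrier. Stand each one upright on the floor of a compartment of its own, setting it down, not dropping it. Leave the spare stock (the small bottle with the yellow cap and the amber jar with the white lid) standing where it is.

Things in the scene. Friction and masses are not known exactly. Their poses are not given: they have to be found in the camera images.
- white_bottle: the larger white plastic bottle with a BLUE cap, no label: round, body 50 mm in diameter up to 74 mm, then a shoulder and neck 28 mm wide, cap 34 mm wide, 105 mm high in all; about 40 g. Origin: centre of its underside; z up. Loose.
- amber_bottle: dark brown (amber) glass bottle with a BLACK cap and a white paper band: round, body 48 mm in diameter up to 70 mm, neck 26 mm, cap 32 mm wide, 100 mm high in all; about 130 g. Origin: centre of its underside; z up. Loose.
- red_jar: clear plastic sample jar with a RED lid and a white paper band: round, body 42 mm in diameter at the foot to 48 mm at 54 mm height, lid 54 mm in diameter from 52 to 68 mm height (the top); about 35 g. Origin: centre of its underside; z up. Loose.
- tin: bare ALUMINIUM canister with a screw lid: round, body 46 mm in diameter, lid 49 mm in diameter from 48 to 66 mm height (the top); about 50 g. Origin: centre of its underside; z up. Loose.
- square_bottle: SQUARE grey plastic bottle with a GREEN cap and a white paper patch on two sides: body 42 by 42 mm (sides along its x and y axes) up to 70 mm, cap 33 mm wide, 98 mm high in all; about 50 g. Origin: centre of its underside; z up. Loose.
- small_bottle: the smaller white plastic bottle with a YELLOW cap; spare stock, not part of a kit: round, 42 mm in diameter up to 56 mm, 84 mm high in all. Origin: centre of its underside; z up. Loose. Stock stands upright, at least 80 mm centre to centre; an unlisted glass beaker (58 mm high) and lidded crucible (42 mm high), both 42 mm wide, stand among it, no part of the job.
- amber_jar: squat amber glass jar with a WHITE lid and a paper band; spare stock, not part of a kit: round, 54 mm in diameter, 72 mm high. Origin: centre of its underside; z up. Loose.
- blue_carrier: the blue plastic carrier, fixed: a tray 232 mm long (x) by 82 mm wide (y); walls, dividers and floor 4 mm thick, walls and dividers 26 mm high. Three compartments in a row, 72 (x) by 74 mm (y) inside, centred at x = -76, 0, +76 mm, y = 0. Wire lug 25 mm high out to 17 mm beyond each end. Origin: centre of underside, on the bench; z up. Stands left or right of the stock, yaw within 0.3 rad.
- yellow_carrier: the yellow plastic carrier, fixed: a tray 232 mm long (x) by 82 mm wide (y); walls, dividers and floor 4 mm thick, walls and dividers 26 mm high. Three compartments in a row, 72 (x) by 74 mm (y) inside, centred at x = -76, 0, +76 mm, y = 0. Wire lug 25 mm high out to 17 mm beyond each end. Origin: centre of underside, on the bench; z up. Stands left or right of the stock, yaw within 0.3 rad.
There are look-alikes about, which are no part of the job. What is shaped like the amber_bottle but pink or purple is not meant.

How it is judged:
By the outcome, as a careful person would: the job done as asked, in the order asked, and still so for the second after the job is handed in, with the robot touching nothing.
It also fails if it takes over 106 s, if anything falls off the work surface, if the arm or the gripper's body presses on something with over 40 N, if the wrist force passes 120 N, or if a joint passes its speed limit or range.

## Working session

There is one attempt and no reset: what is moved stays moved. The work goes in short steps, Python scripts to look and compute and a tool call to move; the robot and the scene stay as the last step left them, time stands still between calls to the robot, and variables do not carry over. Pictures are saved under pics/ and viewed, at most 14 in all, crops included, and the job is handed in when it is done.

Besides the shell and the picture viewer there is one more tool, called as name([rows], argument=value, ...), one row to a line, values as JSON. drive_tool: Moves the arm, as the interface text tells. Its arguments: {"type":"object","properties":{"series":{"type":"array","items":{"type":"object","properties":{"offset":{"type":"array","items":{"type":"number"}},"roll":{"type":"number"},"grip":{"type":"number"}}}},"newtons":{"type":"number"}},"required":["series"]}

```bash
mkdir -p pics; cat > h.py <<'E'
import numpy as np, cv2
from station import manip,get_image,camera_model,order,models
def save(n,f):
    im=get_image(n); cv2.imwrite('pics/'+f,im[:,:,::-1]); return im
def ray(cam,px):
    c=camera_model(cam);K=np.array(c['camera_matrix']);R=cv2.Rodrigues(np.array(c['rvec'],float))[0];t=np.array(c['tvec'],float).ravel()
    d=R.T@np.linalg.inv(K)@np.array([px[0],px[1],1.]);return -R.T@t,d
def atz(cam,px,z):
    o,d=ray(cam,px);return o+d*(z-o[2])/d[2]
def proj(cam,P):
    c=camera_model(cam);return cv2.projectPoints(np.array(P,float).reshape(-1,3),np.array(c['rvec'],float),np.array(c['tvec'],float),np.array(c['camera_matrix']),None)[0].reshape(-1,2)
E
python3 - <<'E'
from h import *
np.set_printoptions(precision=3,suppress=True)
for c in('top','side'):
    save(c,c+'0.png'); print(c,ray(c,(256,192)))
    for n in['white_bottle','amber_bottle','red_jar','tin','square_bottle','small_bottle','amber_jar','blue_carrier','yellow_carrier']:
        for r in models.recognise(n,c): print(n,np.array(r['centre']).round(3),round(r['conf'],2),proj(c,r['centre'])[0].round())
print(manip.sense()['eef_rot'],manip.sense()['clock'])
E
```

```text
top (array([0.46 , 0.017, 0.975]), array([ 0.1  , -0.025, -0.995]))
white_bottle [0.657 0.002 0.08 ] 0.69 [252. 146.]
amber_bottle [ 0.379 -0.137  0.08 ] 0.97 [315. 267.]
amber_bottle [ 0.371 -0.228  0.074] 0.85 [355. 270.]
amber_bottle [0.368 0.001 0.077] 0.62 [254. 273.]
amber_bottle [ 0.702 -0.181  0.072] 0.62 [330. 127.]
red_jar [ 0.448 -0.016  0.067] 0.8 [261. 237.]
tin [ 0.566 -0.101  0.067] 0.72 [297. 185.]
square_bottle [0.651 0.111 0.068] 0.65 [205. 150.]
square_bottle [0.526 0.282 0.003] 0.3 [138. 206.]
small_bottle [ 0.547 -0.002  0.084] 0.66 [255. 193.]
amber_jar [0.435 0.085 0.071] 0.83 [217. 243.]
blue_carrier [ 0.547 -0.308  0.005] 0.87 [377. 195.]
yellow_carrier [0.526 0.282 0.004] 0.81 [138. 206.]
yellow_carrier [0.658 0.002 0.08 ] 0.53 [252. 145.]
side (array([ 0.313, -0.792,  0.659]), array([ 0.237,  0.776, -0.585]))
white_bottle [ 0.655 -0.018  0.057] 0.86 [296. 191.]
amber_bottle [ 0.368 -0.256  0.066] 0.79 [201. 282.]
amber_bottle [ 0.359 -0.019  0.063] 0.7 [179. 210.]
amber_bottle [ 0.374 -0.155  0.07 ] 0.67 [194. 245.]
amber_bottle [ 0.465 -0.15   0.061] 0.59 [236. 238.]
amber_bottle [ 0.709 -0.202  0.061] 0.58 [349. 233.]
red_jar [ 0.448 -0.032  0.059] 0.75 [217. 208.]
tin [ 0.562 -0.118  0.049] 0.98 [274. 225.]
square_bottle [0.653 0.102 0.057] 0.71 [279. 167.]
small_bottle [ 0.544 -0.011  0.051] 0.71 [253. 199.]
amber_jar [0.428 0.073 0.055] 0.89 [201. 186.]
blue_carrier [ 0.541 -0.305  0.006] 0.72 [293. 302.]
yellow_carrier [0.522 0.286 0.012] 0.73 [219. 155.]
[[-0.925  0.381  0.   ]
 [ 0.381  0.925  0.   ]
 [-0.     0.    -1.   ]] 1.0
```

View pics/top0.png

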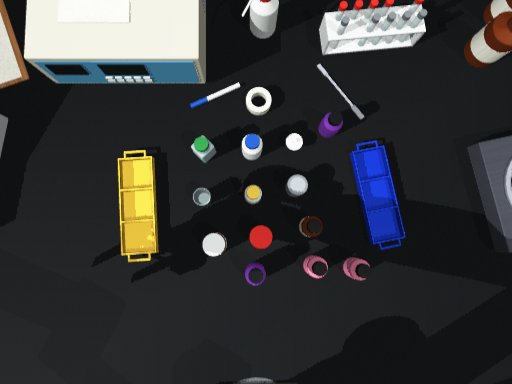

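View pics/side0.png

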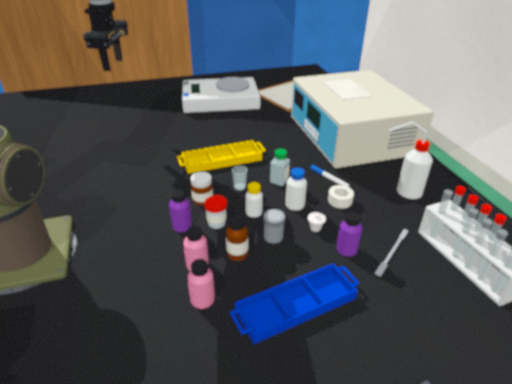

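```bash
cat > fit.py <<'E'
from h import *
from scipy.optimize import minimize
P={'white_bottle':[(25,0),(25,74),(14,82),(17,84),(17,105)],'amber_bottle':[(24,0),(24,70),(13,78),(16,80),(16,100)],
'red_jar':[(21,0),(24,52),(27,52),(27,68)],'tin':[(23,0),(23,48),(24.5,48),(24.5,66)],'square_bottle':[(21,0),(21,70),(16.5,75),(16.5,98)],
'small_bottle':[(21,0),(21,56),(13,64),(13,84)],'amber_jar':[(27,0),(27,72)],'blue_carrier':[],'yellow_carrier':[]}
a=np.linspace(0,2*np.pi,24)
def sil(cam,n,p):
    m=np.zeros((384*4,512*4),np.uint8); th=p[2] if len(p)>2 else 0
    c,s=np.cos(th),np.sin(th);R=np.array([[c,-s],[s,c]]);L=[]
    if 'carrier' in n:
        q=np.array([[x,y] for x in(-.116,.116) for y in(-.041,.041)]);L=[(q,0),(q,.026)]
    for r,z in P[n]:
        q=np.c_[np.cos(a),np.sin(a)]*r/1e3
        if n[:2]=='sq' and z<=70: q=np.array([[1,1],[1,-1],[-1,-1],[-1,1]])*r/1e3
        L.append((q,z/1e3))
    L=[proj(cam,np.c_[q@R.T+np.array(p[:2]),np.full(len(q),z)]) for q,z in L]
    for A,B in zip(L,L[1:]):
        cv2.fillConvexPoly(m,cv2.convexHull(((np.r_[A,B]+.5)*4).astype(np.int32)),1)
    return cv2.resize(m*255.,(512,384),interpolation=cv2.INTER_AREA)/255
def fit(n,masks,p0):
    def f(p):
        e=0
        for cam,M in masks.items():
            s=sil(cam,n,p);e+=1-np.minimum(s,M).sum()/np.maximum(s,M).sum()
        return e/len(masks)
    d=np.array([.008,.008,.15])[:len(p0)];p0=np.array(p0,float)
    r=minimize(f,p0,method='Nelder-Mead',options=dict(initial_simplex=np.vstack([p0]+[p0+np.eye(len(p0))[i]*d[i] for i in range(len(p0))]),xatol=1e-4,fatol=1e-4))
    return r.x,r.fun
E
cat > go.py <<'E'
from fit import *
np.set_printoptions(precision=4,suppress=True)
G={'white_bottle':(.657,.003),'amber_bottle':(.465,-.133),'red_jar':(.448,-.016),'tin':(.566,-.101),'square_bottle':(.651,.111),'blue_carrier':(.547,-.308),'yellow_carrier':(.526,.282)}
ims={c:get_image(c) for c in('top','side')}
for n,g in G.items():
    M={}
    for c in('top','side'):
        px=proj(c,[*g,.02 if 'carr' in n else .05])[0]
        for _ in range(3):
            best=[r['region'] for r in models.regions_of(n,c) if r['region'].sum()>20 and np.hypot(*(np.argwhere(r['region']).mean(0)[::-1]-px))<14]
            if best: break
        if best:
            m=best[0].astype(np.uint8)
            if 'carr' in n: m=cv2.morphologyEx(m,cv2.MORPH_CLOSE,np.ones((9,9)));
            if 'carr' in n and c=='top': m=cv2.morphologyEx(m,cv2.MORPH_OPEN,np.ones((15,15)))
            M[c]=m.astype(float)
    if 'carr' in n: M={k:v for k,v in M.items() if k=='top'}
    ths=[(0,)] if 'carr' in n else [(0,),(.4,),(-.4,),(.75,)] if n[:2]=='sq' else [()]
    for t in ths:
        print(n,list(M),*fit(n,M,g+t), *( [fit(n,{c:M[c]},g+t) for c in M] if len(M)>1 else []))
    np.savez('m_'+n,**M)
im=ims['top'][110:190,170:250]; a1=cv2.resize(im,None,fx=4,fy=4)
im2=ims['side'][140:220,240:320]; a2=cv2.resize(im2,None,fx=4,fy=4)
cv2.imwrite('pics/sq.png',np.hstack([a1,a2])[:,:,::-1])
E
python3 go.py
```

```text
white_bottle ['top', 'side'] [0.6638 0.0028] 0.08042928633594432 (array([0.666 , 0.0025]), np.float64(0.07141910692990594)) (array([0.6626, 0.0028]), np.float64(0.04912663755458513))
amber_bottle ['top', 'side'] [ 0.4714 -0.1324] 0.07440450639603591 (array([ 0.4725, -0.1333]), np.float64(0.06353919239904993)) (array([ 0.4704, -0.1318]), np.float64(0.042830280660213105))
red_jar ['top', 'side'] [ 0.4488 -0.0142] 0.0980197433221549 (array([ 0.4506, -0.0149]), np.float64(0.10620592383638927)) (array([ 0.4478, -0.0143]), np.float64(0.05957700327673521))
tin ['top', 'side'] [ 0.5686 -0.1009] 0.10148598916635687 (array([ 0.5703, -0.1009]), np.float64(0.06636757425742579)) (array([ 0.5667, -0.1022]), np.float64(0.07058596016244445))
square_bottle ['top', 'side'] [ 0.6601  0.1194 -0.0241] 0.1675389708608896 (array([0.6625, 0.1195, 0.7014]), np.float64(0.10720086626962644)) (array([ 0.6598,  0.1203, -0.0529]), np.float64(0.10110900189829153))Traceback (most recent call last):
  File "go.py", line 20, in <module>
    print(n,list(M),*fit(n,M,g+t), *( [fit(n,{c:M[c]},g+t) for c in M] if len(M)>
[... 333 characters left out ...]
nds,
                               **options)
    fsim[j] = func(sim[j])
              ~~~~^^^^^^^^
    fx = function(np.copy(x), *(wrapper_args + args))
  File "fit.py", line 24, in f
    s=sil(cam,n,p);e+=1-np.minimum(s,M).sum()/np.maximum(s,M).sum()
  File "fit.py", line 16, in sil
    L=[proj(cam,np.c_[q@R.T+np.array(p[:2]),np.full(len(q),z)]) for q,z in L]
       ~~~~^^^^^^^^^^^^^^^^^^^^^^^^^^^^^^^^^^^^^^^^^^^^^^^^^^^^
  File "h.py", line 11, in proj
    c=camera_model(cam);return cv2.projectPoints(np.array(P,float).reshape(-1,3),np.array(c['rvec'],float),np.array(c['tvec'],float),np.array(c['camera_matrix']),None)[0].reshape(-1,2)
ValueError: time passes only in moves, steps and waits
```

```bash
python3 - <<'E'
s=open('h.py').read().replace("def save","from station import camera_model as _cm\nfrom functools import lru_cache\ncamera_model=lru_cache(None)(_cm)\ndef save",1);open('h.py','w').write(s)
g=open('go.py').read().replace("for n,g in G.items():","for n,g in list(G.items())[4:]:");open('go2.py','w').write(g)
E
python3 go2.py
```

```text
square_bottle ['top', 'side'] [ 0.6599  0.1199 -0.177 ] 0.17753434212211627 (array([0.6615, 0.1175, 0.0512]), np.float64(0.23188956433637287)) (array([ 0.6588,  0.1189, -0.1728]), np.float64(0.11467454372824137))
square_bottle ['top', 'side'] [0.6606 0.1197 0.8967] 0.13361395107588053 (array([0.661 , 0.119 , 0.7396]), np.float64(0.1251018744906276)) (array([ 0.6591,  0.1193, -0.1511]), np.float64(0.11413502109704643))
square_bottle ['top', 'side'] [ 0.662   0.1226 -0.5289] 0.17225793360351843 (array([ 0.6604,  0.1184, -0.8305]), np.float64(0.12756140588953724)) (array([ 0.66  ,  0.1204, -0.5659]), np.float64(0.10308182784272046))
square_bottle ['top', 'side'] [0.6605 0.1197 0.9235] 0.1335953180960851 (array([0.6623, 0.1202, 0.7356]), np.float64(0.12779509418620405)) (array([0.6597, 0.1196, 0.8985]), np.float64(0.11573834866177535))
blue_carrier ['top'] [ 0.5476 -0.3058  0.1775] 0.0967881367203085
yellow_carrier ['top'] [0.5289 0.2793 0.0605] 0.086495437970733
```

View pics/sq.png

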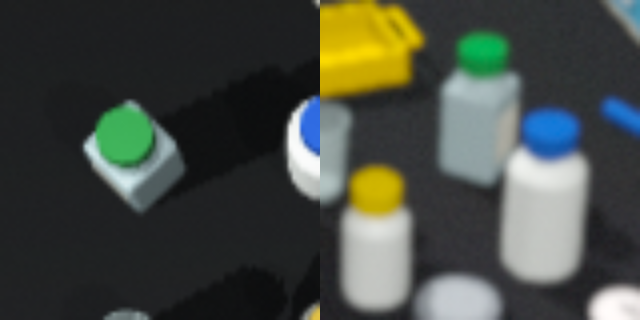

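drive_tool([
  {"offset":[0,0,0],"roll":-0.1425,"grip":7},
  {"offset":[0,0,0],"roll":-0.1425,"grip":7},
  {"offset":[0,0,0],"roll":-0.1425,"grip":7},
  {"offset":[0,0,0],"roll":-0.1425,"grip":7},
  {"offset":[-1.9,-4.14,0],"roll":0,"grip":7},
  {"offset":[-1.9,-4.14,0],"roll":0,"grip":7},
  {"offset":[-1.9,-4.14,0],"roll":0,"grip":7},
  {"offset":[-1.9,-4.14,0],"roll":0,"grip":7},
], newtons=15)

```text
clock: 2.8
tcp_pos: [0.3526, 0.4502, 0.2228]
eef_rot: [[-0.984, -0.179, 0.0], [-0.179, 0.984, 0.0], [-0.0, 0.0, -1.0]]
force: [0.1, -0.2, 0.2]
gripper_width: 0.0696
grip_force: 0.0
```

drive_tool([
  {"offset":[-1.9,-4.14,0],"roll":0,"grip":7},
  {"offset":[-1.9,-4.14,0],"roll":0,"grip":7},
  {"offset":[-1.9,-4.14,0],"roll":0,"grip":7},
  {"offset":[-1.9,-4.14,0],"roll":0,"grip":7},
  {"offset":[-1.9,-4.14,0],"roll":0,"grip":7},
  {"offset":[-1.9,-4.14,0],"roll":0,"grip":7},
  {"offset":[-1.9,-4.14,0],"roll":0,"grip":7},
  {"offset":[-1.9,-4.14,0],"roll":0,"grip":7},
])

```text
clock: 3.6
tcp_pos: [0.5614, 0.1511, 0.2229]
eef_rot: [[-0.984, -0.178, 0.001], [-0.178, 0.984, 0.0], [-0.001, 0.0, -1.0]]
force: [-0.4, 1.3, -0.9]
gripper_width: 0.0701
grip_force: 0.0
```

drive_tool([
  {"offset":[-1.9,-4.14,0],"roll":0,"grip":7},
  {"offset":[-1.9,-4.14,0],"roll":0,"grip":7},
  {"offset":[-1.9,-4.14,0],"roll":0,"grip":7},
  {"offset":[-1.9,-4.14,0],"roll":0,"grip":7},
  {"offset":[0,0,0],"roll":0,"grip":7},
])

```text
clock: 4.1
tcp_pos: [0.6668, -0.0012, 0.2222]
eef_rot: [[-0.985, -0.173, 0.0], [-0.173, 0.985, -0.001], [-0.0, -0.001, -1.0]]
force: [0.2, 0.2, 0.1]
gripper_width: 0.0701
grip_force: 0.0
```

```bash
cat >> h.py <<'E'
def wproj(P,s):
    m=np.array(camera_model('wrist')['mount']);K=np.array(camera_model('wrist')['camera_matrix'])
    p=(np.array(P).reshape(-1,3)-s['tcp_pos'])@np.array(s['eef_rot']);p=(p-m[:3,3])@m[:3,:3];q=p@K.T;return q[:,:2]/q[:,2:]
E
python3 - <<'E'
from h import *
s=manip.sense();im=save('wrist','w1.png').copy();print(s['tcp_pos'],s['joint_pos'])
D={'w':(.664,.003,.105),'sq':(.6605,.1197,.098),'red':(.449,-.0145,.068),'tin':(.5686,-.101,.066)}
for k,v in D.items():
    q=wproj(v,s)[0];print(k,q)
    if abs(q).max()<900: cv2.drawMarker(im,tuple(int(x) for x in q),(255,0,255),0,14)
cv2.imwrite('pics/w1m.png',im[:,:,::-1])
E
```

```text
[ 0.66682823 -0.00121975  0.22218522] [-8.17048296e-02  1.60071720e-01  1.61090449e+00 -1.41202718e-03
  1.37001904e+00 -1.82631655e+00]
w [261.67266717 189.35604688]
sq [365.98282026 202.24989467]
red [283.19658016 -36.24796363]
tin [182.14083646  79.58751517]
```

View pics/w1m.png

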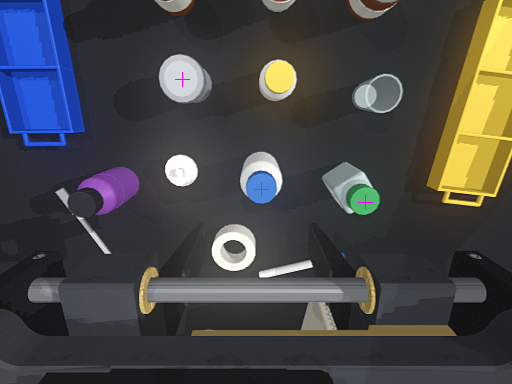

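drive_tool([
  {"offset":[0.2,0.45,2],"roll":0,"grip":7},
  {"offset":[0,0,4.4],"roll":0,"grip":7},
  {"offset":[0,0,4.4],"roll":0,"grip":7},
  {"offset":[0,0,4.4],"roll":0,"grip":7},
  {"offset":[0,0,2.1],"roll":0,"grip":7},
  {"offset":[0,0,0],"roll":0,"grip":7},
], newtons=15)

```text
clock: 4.75
tcp_pos: [0.6579, 0.009, 0.0447]
eef_rot: [[-0.984, -0.179, -0.009], [-0.179, 0.984, 0.001], [0.009, 0.003, -1.0]]
force: [-0.4, -0.9, -0.2]
gripper_width: 0.07
grip_force: 0.0
```

drive_tool([
  {"offset":[0,0,0],"roll":0,"grip":4},
  {"offset":[0,0,0],"roll":0,"grip":4},
  {"offset":[0,0,0],"roll":0,"grip":4},
  {"offset":[0,0,0],"roll":0,"grip":4},
  {"offset":[0,0,0],"roll":0,"grip":4},
])

```text
clock: 5.25
tcp_pos: [0.6638, 0.0074, 0.0524]
eef_rot: [[-0.984, -0.178, 0.004], [-0.178, 0.984, -0.0], [-0.004, -0.001, -1.0]]
force: [-0.1, 0.4, 6.4]
gripper_width: 0.0496
grip_force: 15.0
```

drive_tool([
  {"offset":[0,0,-1],"roll":0,"grip":4},
  {"offset":[0,0,-3],"roll":0,"grip":4},
  {"offset":[0,0,-4],"roll":0,"grip":4},
  {"offset":[0,0,-4],"roll":0,"grip":4},
  {"offset":[0,0,-2],"roll":0,"grip":4},
  {"offset":[0.6,-1.8,0],"roll":0,"grip":4},
  {"offset":[1.1,-3.4,0],"roll":0,"grip":4},
  {"offset":[1.1,-3.4,0],"roll":0,"grip":4},
])

```text
clock: 6.05
tcp_pos: [0.6484, -0.0835, 0.1879]
eef_rot: [[-0.984, -0.179, -0.003], [-0.179, 0.984, 0.0], [0.003, 0.001, -1.0]]
force: [0.5, -1.4, -0.7]
gripper_width: 0.0496
grip_force: 15.0
```

drive_tool([
  {"offset":[1.1,-3.4,0],"roll":0,"grip":4},
  {"offset":[1.1,-3.4,0],"roll":0,"grip":4},
  {"offset":[1.1,-3.4,0],"roll":0,"grip":4},
  {"offset":[1.1,-3.4,0],"roll":0,"grip":4},
  {"offset":[1.1,-3.4,0],"roll":0,"grip":4},
  {"offset":[1.1,-3.2,0],"roll":0,"grip":4},
  {"offset":[0,0,0],"roll":0,"grip":4},
  {"offset":[0,0,0],"roll":0,"grip":4},
])

```text
clock: 6.85
tcp_pos: [0.6193, -0.2937, 0.1876]
eef_rot: [[-0.984, -0.176, -0.003], [-0.176, 0.984, 0.002], [0.003, 0.002, -1.0]]
force: [-0.0, 0.5, -0.9]
gripper_width: 0.0497
grip_force: 15.0
```

```bash
python3 - <<'E'
from h import *
s=manip.sense();print(s['tcp_pos'],s['joint_pos'],s['force'],s['gripper_width'])
a=save('wrist','w2.png');b=get_image('side');cv2.imwrite('pics/w2c.png',np.hstack([a[:,:,::-1][::1,:,:][:, :400],cv2.resize(b[150:350,200:400],(384,384))[:,:,::-1]]))
E
```

```text
[ 0.61927415 -0.29366535  0.18756136] [-5.21148793e-01  2.24296016e-01  1.59611794e+00  1.50868508e-04
  1.32460449e+00 -2.26891859e+00] [-0.02312283  0.52416459 -0.92551113] 0.04972588911991901
```

View pics/w2c.png

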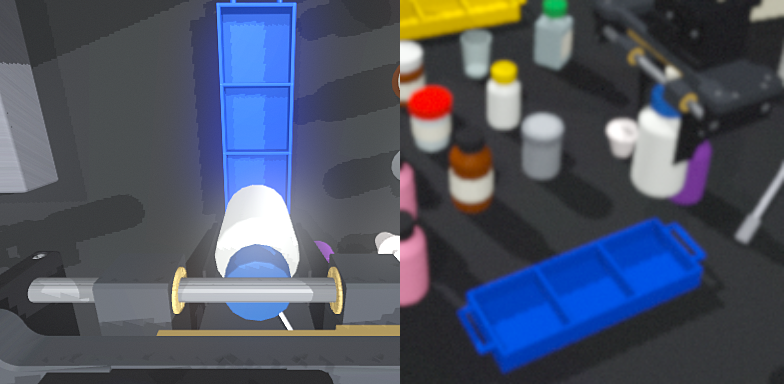

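```bash
python3 - <<'E'
from h import *
s=manip.sense();c,n=np.cos(.1775),np.sin(.1775)
for x in(-.116,-.038,.038):
  for y in(-.041,.041):print(x,y,wproj([.5476+c*x-n*y,-.3058+n*x+c*y,.026],s)[0].round())
E
```

```text
-0.116 -0.041 [217.   0.]
-0.116 0.041 [297.   0.]
-0.038 -0.041 [219.  83.]
-0.038 0.041 [294.  83.]
0.038 -0.041 [222. 152.]
0.038 0.041 [291. 152.]
```

drive_tool([
  {"offset":[-0.3,0.1,2],"roll":0,"grip":4},
  {"offset":[0,0,4],"roll":0,"grip":4},
  {"offset":[0,0,3.5],"roll":0,"grip":4},
  {"offset":[0,0,2],"roll":0,"grip":4},
  {"offset":[0,0,0.8],"roll":0,"grip":4},
  {"offset":[0,0,0],"roll":0,"grip":4},
  {"offset":[0,0,0],"roll":0,"grip":4},
  {"offset":[0,0,0],"roll":0,"grip":4},
])

```text
clock: 7.75
tcp_pos: [0.625, -0.2917, 0.069]
eef_rot: [[-0.984, -0.179, 0.003], [-0.179, 0.984, -0.002], [-0.003, -0.002, -1.0]]
force: [0.5, 0.3, -1.0]
gripper_width: 0.0496
grip_force: 15.0
```

drive_tool([
  {"offset":[0,0,0.3],"roll":0,"grip":4},
  {"offset":[0,0,0.3],"roll":0,"grip":4},
  {"offset":[0,0,0.2],"roll":0,"grip":4},
  {"offset":[0,0,0],"roll":0,"grip":4},
  {"offset":[0,0,0],"roll":0,"grip":4},
])

```text
clock: 8.25
tcp_pos: [0.6235, -0.2912, 0.0584]
eef_rot: [[-0.984, -0.178, -0.0], [-0.178, 0.984, 0.0], [0.0, 0.0, -1.0]]
force: [-0.4, 0.1, -0.7]
gripper_width: 0.0497
grip_force: 15.0
```

drive_tool([
  {"offset":[0,0,0.1],"roll":0,"grip":4},
  {"offset":[0,0,0.1],"roll":0,"grip":4},
  {"offset":[0,0,0],"roll":0,"grip":4},
  {"offset":[0,0,0],"roll":0,"grip":4},
])

```text
clock: 8.65
tcp_pos: [0.6237, -0.2912, 0.0567]
eef_rot: [[-0.984, -0.178, -0.0], [-0.178, 0.984, 0.0], [-0.0, 0.0, -1.0]]
force: [0.2, -0.7, 0.1]
gripper_width: 0.0497
grip_force: 15.0
```

drive_tool([
  {"offset":[0,0,0.1],"roll":0,"grip":4},
  {"offset":[0,0,0],"roll":0,"grip":4},
  {"offset":[0,0,0],"roll":0,"grip":4},
])

```text
clock: 8.95
tcp_pos: [0.6239, -0.2913, 0.0565]
eef_rot: [[-0.984, -0.178, 0.001], [-0.178, 0.984, -0.0], [-0.0, -0.0, -1.0]]
force: [-1.2, 1.1, 4.6]
gripper_width: 0.05
grip_force: 15.0
```

drive_tool([
  {"offset":[0,0,0],"roll":0,"grip":5.6},
  {"offset":[0,0,0],"roll":0,"grip":7},
  {"offset":[0,0,0],"roll":0,"grip":7},
  {"offset":[0,0,-1],"roll":0,"grip":7},
  {"offset":[0,0,-3],"roll":0,"grip":7},
  {"offset":[0,0,-4],"roll":0,"grip":7},
  {"offset":[0,0,-4],"roll":0,"grip":7},
  {"offset":[0,0,-1],"roll":0,"grip":7},
])

```text
clock: 9.75
tcp_pos: [0.6263, -0.2927, 0.1933]
eef_rot: [[-0.984, -0.178, 0.009], [-0.178, 0.984, -0.005], [-0.008, -0.007, -1.0]]
force: [0.6, -0.1, 1.3]
gripper_width: 0.0699
grip_force: 0.0
```

drive_tool([
  {"offset":[2.4,3.7,0],"roll":0,"grip":7},
  {"offset":[2.4,3.7,0],"roll":0,"grip":7},
  {"offset":[2.4,3.7,0],"roll":0,"grip":7},
  {"offset":[2.4,3.7,0],"roll":0,"grip":7},
  {"offset":[2.6,3.6,0],"roll":0,"grip":7},
  {"offset":[0,0,0],"roll":0,"grip":7},
  {"offset":[0,0,0],"roll":0,"grip":7},
  {"offset":[0,0,0],"roll":0,"grip":7},
])

```text
clock: 10.55
tcp_pos: [0.4717, -0.1325, 0.1862]
eef_rot: [[-0.984, -0.178, 0.001], [-0.178, 0.984, -0.001], [-0.001, -0.001, -1.0]]
force: [-1.4, -0.3, 0.2]
gripper_width: 0.0699
grip_force: 0.0
```

```bash
python3 - <<'E'
from h import *
s=manip.sense();print(s['tcp_pos'],s['joint_pos'],s['force'],s['gripper_width'])
a=get_image('wrist').copy();b=get_image('side')
for v in [(.4714,-.1324,.1),(.449,-.0145,.068)]:
    q=wproj(v,s)[0];cv2.drawMarker(a,tuple(int(x) for x in q),(0,255,0),0,14)
cv2.imwrite('pics/w3c.png',np.hstack([a[:,:,::-1][:, 60:460],cv2.resize(b[150:350,200:400],(384,384))[:,:,::-1]]))
E
```

```text
[ 0.47168931 -0.1325408   0.18618227] [-3.83453057e-01 -2.14233471e-01  2.03870728e+00 -1.62596648e-04
  1.31584016e+00 -2.13314114e+00] [-1.35921381 -0.28999361  0.23538702] 0.06991479244681771
```

View pics/w3c.png

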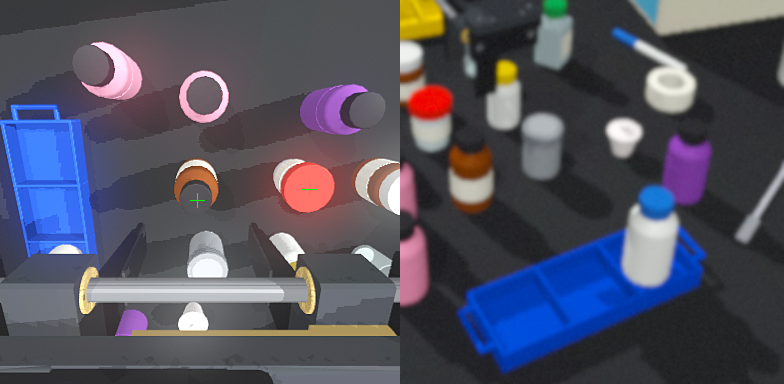

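drive_tool([
  {"offset":[0.2,0,2],"roll":0,"grip":7},
  {"offset":[0,0,4],"roll":0,"grip":7},
  {"offset":[0,0,4],"roll":0,"grip":7},
  {"offset":[0,0,3],"roll":0,"grip":7},
  {"offset":[0,0,1],"roll":0,"grip":7},
  {"offset":[0,0,0],"roll":0,"grip":7},
  {"offset":[0,0,0],"roll":0,"grip":7},
  {"offset":[0,0,0],"roll":0,"grip":7},
], newtons=25)

```text
clock: 11.45
tcp_pos: [0.4707, -0.1331, 0.0479]
eef_rot: [[-0.984, -0.178, 0.004], [-0.178, 0.984, -0.002], [-0.003, -0.002, -1.0]]
force: [-0.0, -0.1, -1.1]
gripper_width: 0.0698
grip_force: 0.0
```

drive_tool([
  {"offset":[0,0,0],"roll":0,"grip":3.5},
  {"offset":[0,0,0],"roll":0,"grip":3.5},
  {"offset":[0,0,0],"roll":0,"grip":3.5},
  {"offset":[0,0,0],"roll":0,"grip":3.5},
  {"offset":[0,0,0],"roll":0,"grip":3.5},
])

```text
clock: 11.95
tcp_pos: [0.4694, -0.1326, 0.0463]
eef_rot: [[-0.984, -0.178, 0.001], [-0.178, 0.984, -0.001], [-0.001, -0.001, -1.0]]
force: [-0.0, -0.9, 2.2]
gripper_width: 0.0471
grip_force: 25.0
```

drive_tool([
  {"offset":[0,0,-1],"roll":0,"grip":3.5},
  {"offset":[0,0,-3],"roll":0,"grip":3.5},
  {"offset":[0,0,-4],"roll":0,"grip":3.5},
  {"offset":[0,0,-4],"roll":0,"grip":3.5},
  {"offset":[0,0,-2],"roll":0,"grip":3.5},
  {"offset":[-0.4,-1.6,0],"roll":0,"grip":3.5},
  {"offset":[-0.8,-3.2,0],"roll":0,"grip":3.5},
  {"offset":[-0.8,-3.2,0],"roll":0,"grip":3.5},
])

```text
clock: 12.75
tcp_pos: [0.5025, -0.2082, 0.184]
eef_rot: [[-0.984, -0.179, -0.002], [-0.179, 0.984, 0.001], [0.002, 0.001, -1.0]]
force: [-0.3, 0.1, -1.1]
gripper_width: 0.0473
grip_force: 25.0
```

drive_tool([
  {"offset":[-0.8,-3.2,0],"roll":0,"grip":3.5},
  {"offset":[-0.8,-3.2,0],"roll":0,"grip":3.5},
  {"offset":[-0.6,-2.6,0],"roll":0,"grip":3.5},
  {"offset":[-0.4,-1.4,0],"roll":0,"grip":3.5},
  {"offset":[0,0,0],"roll":0,"grip":3.5},
  {"offset":[0,0,0],"roll":0,"grip":3.5},
  {"offset":[0,0,0],"roll":0,"grip":3.5},
  {"offset":[0,0,0],"roll":0,"grip":3.5},
])

```text
clock: 13.55
tcp_pos: [0.5467, -0.3041, 0.1856]
eef_rot: [[-0.984, -0.179, -0.0], [-0.179, 0.984, 0.0], [0.0, 0.0, -1.0]]
force: [1.0, 0.7, -1.0]
gripper_width: 0.0475
grip_force: 25.0
```

drive_tool([
  {"offset":[0,-0.1,2],"roll":0,"grip":3.5},
  {"offset":[0,0,4],"roll":0,"grip":3.5},
  {"offset":[0,0,4],"roll":0,"grip":3.5},
  {"offset":[0,0,2],"roll":0,"grip":3.5},
  {"offset":[0,0,0.8],"roll":0,"grip":3.5},
  {"offset":[0,0,0],"roll":0,"grip":3.5},
  {"offset":[0,0,0],"roll":0,"grip":3.5},
  {"offset":[0,0,0],"roll":0,"grip":3.5},
])

```text
clock: 14.35
tcp_pos: [0.5485, -0.3069, 0.0601]
eef_rot: [[-0.984, -0.178, 0.003], [-0.178, 0.984, -0.002], [-0.003, -0.003, -1.0]]
force: [0.3, -0.6, -1.8]
gripper_width: 0.0475
grip_force: 25.0
```

drive_tool([
  {"offset":[0,0,0.2],"roll":0,"grip":3.5},
  {"offset":[0,0,0.1],"roll":0,"grip":3.5},
  {"offset":[0,0,0.1],"roll":0,"grip":3.5},
  {"offset":[0,0,0],"roll":0,"grip":3.5},
  {"offset":[0,0,0],"roll":0,"grip":3.5},
])

```text
clock: 14.85
tcp_pos: [0.547, -0.306, 0.0536]
eef_rot: [[-0.984, -0.178, -0.0], [-0.178, 0.984, 0.0], [0.0, 0.0, -1.0]]
force: [-1.0, 0.6, -1.1]
gripper_width: 0.0471
grip_force: 25.0
```

drive_tool([
  {"offset":[0,0,0.1],"roll":0,"grip":3.5},
  {"offset":[0,0,0.1],"roll":0,"grip":3.5},
  {"offset":[0,0,0.1],"roll":0,"grip":3.5},
  {"offset":[0,0,0],"roll":0,"grip":3.5},
  {"offset":[0,0,0],"roll":0,"grip":3.5},
])

```text
clock: 15.35
tcp_pos: [0.5471, -0.3061, 0.0506]
eef_rot: [[-0.984, -0.178, -0.0], [-0.178, 0.984, 0.0], [0.0, 0.0, -1.0]]
force: [-0.9, 0.4, -2.2]
gripper_width: 0.0474
grip_force: 25.0
```

drive_tool([
  {"offset":[0,0,0.1],"roll":0,"grip":3.5},
  {"offset":[0,0,0],"roll":0,"grip":3.5},
  {"offset":[0,0,0],"roll":0,"grip":3.5},
])

```text
clock: 15.65
tcp_pos: [0.5473, -0.3062, 0.0503]
eef_rot: [[-0.984, -0.178, 0.0], [-0.178, 0.984, -0.0], [-0.0, -0.0, -1.0]]
force: [-1.6, 1.7, 2.1]
gripper_width: 0.0475
grip_force: 25.0
```

drive_tool([
  {"offset":[0,0,0],"roll":0,"grip":5.4},
  {"offset":[0,0,0],"roll":0,"grip":7.5},
  {"offset":[0,0,0],"roll":0,"grip":7.5},
  {"offset":[0,0,-1],"roll":0,"grip":7.5},
  {"offset":[0,0,-3],"roll":0,"grip":7.5},
  {"offset":[0,0,-4],"roll":0,"grip":7.5},
  {"offset":[0,0,-4],"roll":0,"grip":7.5},
  {"offset":[0,0,-1.5],"roll":0,"grip":7.5},
])

```text
clock: 16.45
tcp_pos: [0.5492, -0.3075, 0.191]
eef_rot: [[-0.984, -0.178, 0.007], [-0.178, 0.984, -0.005], [-0.006, -0.006, -1.0]]
force: [0.1, -0.4, 1.0]
gripper_width: 0.0751
grip_force: 0.0
```

drive_tool([
  {"offset":[0.6,4,0],"roll":0,"grip":7.5},
  {"offset":[0.6,4,0],"roll":0,"grip":7.5},
  {"offset":[0.6,4,0],"roll":0,"grip":7.5},
  {"offset":[0.6,4,0],"roll":0,"grip":7.5},
  {"offset":[0.6,4,0],"roll":0,"grip":7.5},
  {"offset":[0.6,4,0],"roll":0,"grip":7.5},
  {"offset":[0.6,4,0],"roll":0,"grip":7.5},
  {"offset":[0.3,2.5,0],"roll":0,"grip":7.5},
])

```text
clock: 17.25
tcp_pos: [0.447, -0.0119, 0.184]
eef_rot: [[-0.984, -0.179, -0.001], [-0.179, 0.984, 0.001], [0.001, 0.001, -1.0]]
force: [0.3, -1.0, -0.3]
gripper_width: 0.0752
grip_force: 0.0
```

drive_tool([
  {"offset":[0,0,0],"roll":0,"grip":7.5},
  {"offset":[0,0,0],"roll":0,"grip":7.5},
  {"offset":[0,0,0],"roll":0,"grip":7.5},
  {"offset":[0,0,0],"roll":0,"grip":7.5},
])

```text
clock: 17.65
tcp_pos: [0.4487, -0.0149, 0.1846]
eef_rot: [[-0.984, -0.177, -0.0], [-0.177, 0.984, -0.0], [0.0, -0.0, -1.0]]
force: [0.3, -0.6, 0.4]
gripper_width: 0.075
grip_force: 0.0
```

```bash
python3 - <<'E'
from h import *
s=manip.sense();print(s['tcp_pos'],s['joint_pos'],s['force'],s['gripper_width'])
a=get_image('wrist').copy();b=get_image('side')
q=wproj((.449,-.0145,.068),s)[0];print(q)
hsv=cv2.cvtColor(a,cv2.COLOR_RGB2HSV);m=cv2.inRange(hsv,(0,170,120),(6,255,255))|cv2.inRange(hsv,(175,170,120),(180,255,255));print(cv2.boundingRect(m),np.argwhere(m).mean(0)[::-1])
cv2.drawMarker(a,tuple(int(x) for x in q),(0,255,0),0,14)
cv2.imwrite('pics/w4c.png',np.hstack([a[:,:,::-1][:, 60:460],cv2.resize(b[150:350,200:400],(384,384))[:,:,::-1]]))
E
```

```text
[ 0.44873431 -0.01489515  0.18455188] [-1.52713635e-01 -3.15430839e-01  2.12220168e+00 -2.17146884e-04
  1.33507653e+00 -1.90123105e+00] [ 0.29058464 -0.58276454  0.42202303] 0.07504849855247023
[257.47714174 191.72875458]
(232, 164, 50, 50) [256.49668874 177.11258278]
```

View pics/w4c.png

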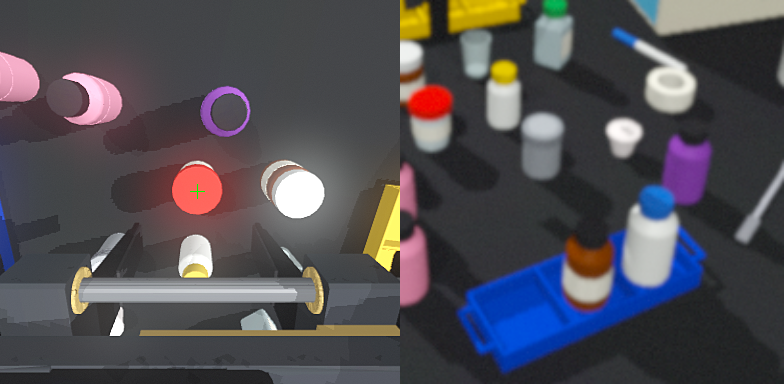

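drive_tool([
  {"offset":[0.1,0,2],"roll":0,"grip":7.5},
  {"offset":[0,0,4],"roll":0,"grip":7.5},
  {"offset":[0,0,4],"roll":0,"grip":7.5},
  {"offset":[0,0,2.5],"roll":0,"grip":7.5},
  {"offset":[0,0,1],"roll":0,"grip":7.5},
  {"offset":[0,0,0],"roll":0,"grip":7.5},
  {"offset":[0,0,0],"roll":0,"grip":7.5},
  {"offset":[0,0,0],"roll":0,"grip":7.5},
], newtons=15)

```text
clock: 18.55
tcp_pos: [0.4491, -0.0145, 0.0516]
eef_rot: [[-0.984, -0.178, 0.004], [-0.178, 0.984, -0.001], [-0.003, -0.001, -1.0]]
force: [0.2, -1.2, 1.0]
gripper_width: 0.0748
grip_force: 0.0
```

drive_tool([
  {"offset":[0,0,0],"roll":0,"grip":4},
  {"offset":[0,0,0],"roll":0,"grip":4},
  {"offset":[0,0,0],"roll":0,"grip":4},
  {"offset":[0,0,0],"roll":0,"grip":4},
  {"offset":[0,0,0],"roll":0,"grip":4},
])

```text
clock: 19.05
tcp_pos: [0.4478, -0.0142, 0.0501]
eef_rot: [[-0.984, -0.178, 0.001], [-0.178, 0.984, -0.0], [-0.001, -0.0, -1.0]]
force: [-0.2, 0.1, 1.5]
gripper_width: 0.0539
grip_force: 15.0
```

drive_tool([
  {"offset":[0,0,-1],"roll":0,"grip":4},
  {"offset":[0,0,-3],"roll":0,"grip":4},
  {"offset":[0,0,-4],"roll":0,"grip":4},
  {"offset":[0,0,-4],"roll":0,"grip":4},
  {"offset":[0,0,-1.5],"roll":0,"grip":4},
  {"offset":[0.2,-1.8,0],"roll":0,"grip":4},
  {"offset":[0.3,-3.5,0],"roll":0,"grip":4},
  {"offset":[0.3,-3.5,0],"roll":0,"grip":4},
])

```text
clock: 19.85
tcp_pos: [0.4549, -0.1026, 0.1842]
eef_rot: [[-0.984, -0.18, -0.001], [-0.18, 0.984, 0.0], [0.0, 0.0, -1.0]]
force: [0.3, 0.3, -1.0]
gripper_width: 0.0539
grip_force: 15.0
```

drive_tool([
  {"offset":[0.4,-4,0],"roll":0,"grip":4},
  {"offset":[0.4,-4,0],"roll":0,"grip":4},
  {"offset":[0.4,-4,0],"roll":0,"grip":4},
  {"offset":[0.4,-4,0],"roll":0,"grip":4},
  {"offset":[0.4,-3.6,0],"roll":0,"grip":4},
  {"offset":[0.2,-2.1,0],"roll":0,"grip":4},
  {"offset":[0,0,0],"roll":0,"grip":4},
  {"offset":[0,0,0],"roll":0,"grip":4},
])

```text
clock: 20.65
tcp_pos: [0.472, -0.3188, 0.1839]
eef_rot: [[-0.984, -0.178, -0.001], [-0.178, 0.984, 0.002], [0.001, 0.002, -1.0]]
force: [0.5, 0.2, -0.6]
gripper_width: 0.0536
grip_force: 15.0
```

drive_tool([
  {"offset":[0,0,0],"roll":0,"grip":4},
  {"offset":[0,0,0],"roll":0,"grip":4},
])

```text
clock: 20.85
tcp_pos: [0.4724, -0.3182, 0.1846]
eef_rot: [[-0.984, -0.18, -0.0], [-0.18, 0.984, 0.0], [-0.0, 0.0, -1.0]]
force: [-0.1, -0.3, -0.4]
gripper_width: 0.0535
grip_force: 15.0
```

Descend .1846→.0541 (13.05 cm).

drive_tool([
  {"offset":[0,-0.1,2],"roll":0,"grip":4},
  {"offset":[0,0,4],"roll":0,"grip":4},
  {"offset":[0,0,4],"roll":0,"grip":4},
  {"offset":[0,0,1.6],"roll":0,"grip":4},
  {"offset":[0,0,0.8],"roll":0,"grip":4},
  {"offset":[0,0,0],"roll":0,"grip":4},
  {"offset":[0,0,0],"roll":0,"grip":4},
  {"offset":[0,0,0],"roll":0,"grip":4},
])

```text
clock: 21.65
tcp_pos: [0.4738, -0.3216, 0.063]
eef_rot: [[-0.984, -0.178, 0.003], [-0.178, 0.984, -0.003], [-0.003, -0.003, -1.0]]
force: [-0.1, 0.2, 0.1]
gripper_width: 0.0538
grip_force: 15.0
```

drive_tool([
  {"offset":[0,0,0.2],"roll":0,"grip":4},
  {"offset":[0,0,0.1],"roll":0,"grip":4},
  {"offset":[0,0,0.1],"roll":0,"grip":4},
  {"offset":[0,0,0],"roll":0,"grip":4},
  {"offset":[0,0,0],"roll":0,"grip":4},
])

```text
clock: 22.15
tcp_pos: [0.4724, -0.3206, 0.0566]
eef_rot: [[-0.984, -0.178, -0.0], [-0.178, 0.984, 0.0], [0.0, 0.0, -1.0]]
force: [-0.8, 1.0, 0.2]
gripper_width: 0.054
grip_force: 15.0
```

drive_tool([
  {"offset":[0,0,0.1],"roll":0,"grip":4},
  {"offset":[0,0,0.1],"roll":0,"grip":4},
  {"offset":[0,0,0.1],"roll":0,"grip":4},
  {"offset":[0,0,0],"roll":0,"grip":4},
  {"offset":[0,0,0],"roll":0,"grip":4},
])

```text
clock: 22.65
tcp_pos: [0.4727, -0.3206, 0.0541]
eef_rot: [[-0.984, -0.178, 0.0], [-0.178, 0.984, -0.0], [-0.0, -0.0, -1.0]]
force: [-0.0, -0.2, 3.8]
gripper_width: 0.0537
grip_force: 15.0
```

drive_tool([
  {"offset":[0,0,0],"roll":0,"grip":5.9},
  {"offset":[0,0,0],"roll":0,"grip":7.5},
  {"offset":[0,0,0],"roll":0,"grip":7.5},
  {"offset":[0,0,-1],"roll":0,"grip":7.5},
  {"offset":[0,0,-3],"roll":0,"grip":7.5},
  {"offset":[0,0,-4],"roll":0,"grip":7.5},
  {"offset":[0,0,-4],"roll":0,"grip":7.5},
  {"offset":[0,0,-1],"roll":0,"grip":7.5},
])

```text
clock: 23.45
tcp_pos: [0.4749, -0.3226, 0.1905]
eef_rot: [[-0.984, -0.178, 0.008], [-0.178, 0.984, -0.007], [-0.007, -0.008, -1.0]]
force: [0.3, 0.1, 1.2]
gripper_width: 0.0751
grip_force: 0.0
```

drive_tool([
  {"offset":[-2.2,3.3,0],"roll":0,"grip":7},
  {"offset":[-2.2,3.3,0],"roll":0,"grip":7},
  {"offset":[-2.2,3.3,0],"roll":0,"grip":7},
  {"offset":[-2.2,3.3,0],"roll":0,"grip":7},
  {"offset":[-2.2,3.3,0],"roll":0,"grip":7},
  {"offset":[-2.3,3.4,0],"roll":0,"grip":7},
  {"offset":[0,0,0],"roll":0.118,"grip":7},
  {"offset":[0,0,0],"roll":0,"grip":7},
])

```text
clock: 24.25
tcp_pos: [0.5679, -0.0999, 0.1832]
eef_rot: [[-0.998, -0.064, -0.001], [-0.064, 0.998, 0.0], [0.001, 0.0, -1.0]]
force: [-0.7, -0.3, -0.1]
gripper_width: 0.0699
grip_force: 0.0
```

drive_tool([
  {"offset":[0,0,0],"roll":0,"grip":7},
  {"offset":[0,0,0],"roll":0,"grip":7},
])

```text
clock: 24.45
tcp_pos: [0.5675, -0.1018, 0.1835]
eef_rot: [[-0.998, -0.062, -0.0], [-0.062, 0.998, -0.0], [0.0, -0.0, -1.0]]
force: [-0.1, -1.0, 0.0]
gripper_width: 0.0698
grip_force: 0.0
```

```bash
python3 - <<'E'
from h import *
s=manip.sense();print(s['tcp_pos'],s['joint_pos'],s['force'],s['gripper_width'])
a=get_image('wrist').copy();b=get_image('side')
q=wproj((.5686,-.101,.066),s)[0];print(q)
cv2.drawMarker(a,tuple(int(x) for x in q),(0,255,0),0,14)
cv2.imwrite('pics/w5c.png',np.hstack([a[:,:,::-1][:, 60:460],cv2.resize(b[150:350,200:400],(384,384))[:,:,::-1]]))
E
```

```text
[ 0.56753316 -0.10177494  0.1834778 ] [-2.70478020e-01 -9.12996543e-03  1.85604156e+00 -1.25651709e-04
  1.29501337e+00 -1.90282075e+00] [-0.08879985 -0.96919274  0.02174323] 0.06980243048645511
[257.67716792 192.13942626]
```

View pics/w5c.png

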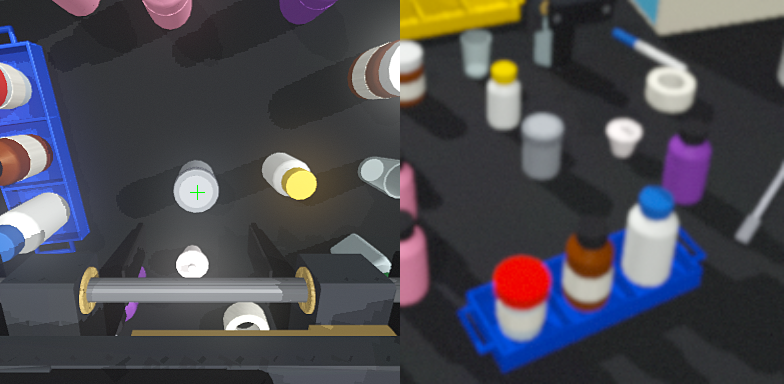

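drive_tool([
  {"offset":[0,0,2],"roll":0,"grip":7},
  {"offset":[0,0,4],"roll":0,"grip":7},
  {"offset":[0,0,4],"roll":0,"grip":7},
  {"offset":[0,0,2.8],"roll":0,"grip":7},
  {"offset":[0,0,0.9],"roll":0,"grip":7},
  {"offset":[0,0,0],"roll":0,"grip":7},
  {"offset":[0,0,0],"roll":0,"grip":7},
  {"offset":[0,0,0],"roll":0,"grip":7},
], newtons=18)

```text
clock: 25.35
tcp_pos: [0.5696, -0.1017, 0.0491]
eef_rot: [[-0.998, -0.061, 0.004], [-0.061, 0.998, -0.001], [-0.004, -0.001, -1.0]]
force: [-0.2, -0.4, 0.2]
gripper_width: 0.0702
grip_force: 0.0
```

drive_tool([
  {"offset":[0,0,0],"roll":0,"grip":3.5},
  {"offset":[0,0,0],"roll":0,"grip":3.5},
  {"offset":[0,0,0],"roll":0,"grip":3.5},
  {"offset":[0,0,0],"roll":0,"grip":3.5},
  {"offset":[0,0,0],"roll":0,"grip":3.5},
])

```text
clock: 25.85
tcp_pos: [0.5682, -0.1012, 0.0472]
eef_rot: [[-0.998, -0.061, 0.001], [-0.061, 0.998, -0.0], [-0.001, -0.0, -1.0]]
force: [-0.3, 0.4, 2.9]
gripper_width: 0.0487
grip_force: 18.0
```

drive_tool([
  {"offset":[0,0,-1],"roll":0,"grip":3.5},
  {"offset":[0,0,-3],"roll":0,"grip":3.5},
  {"offset":[0,0,-4],"roll":0,"grip":3.5},
  {"offset":[0,0,-4],"roll":0,"grip":3.5},
  {"offset":[0,0,-2],"roll":0,"grip":3.5},
  {"offset":[0.5,1.8,0],"roll":0,"grip":3.5},
  {"offset":[0.9,3.6,0],"roll":0,"grip":3.5},
  {"offset":[0.9,3.6,0],"roll":0,"grip":3.5},
])

```text
clock: 26.65
tcp_pos: [0.5377, -0.0112, 0.1852]
eef_rot: [[-0.998, -0.06, -0.003], [-0.06, 0.998, 0.001], [0.002, 0.001, -1.0]]
force: [-0.3, 0.6, -1.2]
gripper_width: 0.0487
grip_force: 18.0
```

drive_tool([
  {"offset":[0.9,3.8,0],"roll":0,"grip":3.5},
  {"offset":[0.9,3.8,0],"roll":0,"grip":3.5},
  {"offset":[0.9,3.8,0],"roll":0,"grip":3.5},
  {"offset":[0.9,3.8,0],"roll":0,"grip":3.5},
  {"offset":[0.9,3.8,0],"roll":0,"grip":3.5},
  {"offset":[0.9,3.8,0],"roll":0,"grip":3.5},
  {"offset":[0.9,3.8,0],"roll":0,"grip":3.5},
  {"offset":[0.6,2.6,0],"roll":0,"grip":3.5},
])

```text
clock: 27.45
tcp_pos: [0.4498, 0.2767, 0.1848]
eef_rot: [[-0.998, -0.063, -0.003], [-0.063, 0.998, -0.001], [0.003, -0.0, -1.0]]
force: [0.5, -0.1, -0.5]
gripper_width: 0.0487
grip_force: 18.0
```

drive_tool([
  {"offset":[0,0,0],"roll":0,"grip":3.5},
  {"offset":[0,0,0],"roll":0,"grip":3.5},
  {"offset":[0,0,0],"roll":0,"grip":3.5},
  {"offset":[0,0,0],"roll":0,"grip":3.5},
])

```text
clock: 27.85
tcp_pos: [0.4527, 0.2736, 0.1862]
eef_rot: [[-0.998, -0.06, -0.001], [-0.06, 0.998, -0.0], [0.001, -0.0, -1.0]]
force: [0.9, -1.2, -0.9]
gripper_width: 0.0484
grip_force: 18.0
```

```bash
python3 - <<'E'
from h import *
s=manip.sense();print(s['tcp_pos'],s['joint_pos'],s['force'],s['gripper_width'])
a=get_image('wrist').copy();T=get_image('top');cv2.imwrite('pics/top1.png',T[:,:,::-1])
def dr(im,f,P):
    for i,v in enumerate(P): cv2.circle(im,tuple(int(round(x)) for x in f(v)),2,(255,0,0),-1)
c,n=np.cos(.0605),np.sin(.0605)
P=[[.5289+c*x-n*y,.2793+n*x+c*y,.026] for x in(-.116,-.038,.038,.116) for y in(-.041,.041)]
dr(a,lambda v:wproj(v,s)[0],P)
t=T[120:270,90:190];t=cv2.resize(t,(256,384));dr(t,lambda v:(proj('top',v)[0]-[90,120]+.5)*2.56,P)
cv2.imwrite('pics/w6c.png',np.hstack([a,t])[:,:,::-1])
E
```

```text
[0.45268616 0.27364894 0.18622822] [ 4.42295438e-01 -1.19558174e-01  1.95618116e+00 -1.47308427e-04
  1.30573108e+00 -1.18831225e+00] [ 0.93237713 -1.18149387 -0.87405352] 0.04839690506120674
```

View pics/w6c.png

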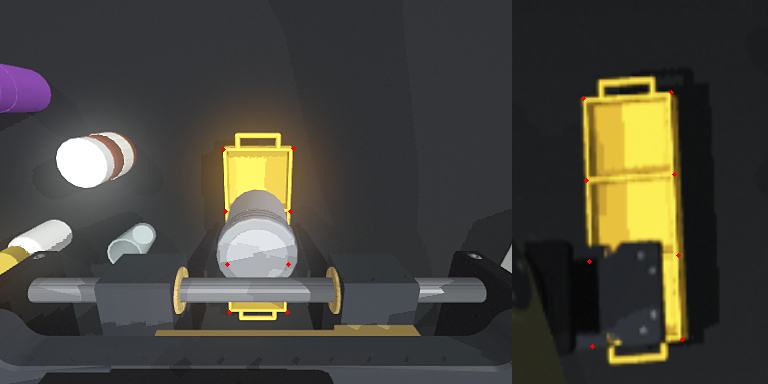

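drive_tool([
  {"offset":[0,0.1,2],"roll":0,"grip":3.5},
  {"offset":[0,0,4],"roll":0,"grip":3.5},
  {"offset":[0,0,4],"roll":0,"grip":3.5},
  {"offset":[0,0,2.1],"roll":0,"grip":3.5},
  {"offset":[0,0,0.8],"roll":0,"grip":3.5},
  {"offset":[0,0,0],"roll":0,"grip":3.5},
  {"offset":[0,0,0],"roll":0,"grip":3.5},
  {"offset":[0,0,0],"roll":0,"grip":3.5},
])

```text
clock: 28.75
tcp_pos: [0.4541, 0.2762, 0.0598]
eef_rot: [[-0.998, -0.061, 0.003], [-0.061, 0.998, 0.002], [-0.003, 0.001, -1.0]]
force: [-0.5, -0.1, -0.7]
gripper_width: 0.0488
grip_force: 18.0
```

drive_tool([
  {"offset":[0,0,0.1],"roll":0,"grip":3.5},
  {"offset":[0,0,0.1],"roll":0,"grip":3.5},
  {"offset":[0,0,0.1],"roll":0,"grip":3.5},
  {"offset":[0,0,0],"roll":0,"grip":3.5},
  {"offset":[0,0,0],"roll":0,"grip":3.5},
])

```text
clock: 29.25
tcp_pos: [0.4526, 0.2755, 0.0546]
eef_rot: [[-0.998, -0.061, -0.0], [-0.061, 0.998, -0.0], [0.0, -0.0, -1.0]]
force: [-0.5, -0.1, -0.4]
gripper_width: 0.0485
grip_force: 18.0
```

drive_tool([
  {"offset":[0,0,0.1],"roll":0,"grip":3.5},
  {"offset":[0,0,0.1],"roll":0,"grip":3.5},
  {"offset":[0,0,0.1],"roll":0,"grip":3.5},
  {"offset":[0,0,0.1],"roll":0,"grip":3.5},
  {"offset":[0,0,0],"roll":0,"grip":3.5},
  {"offset":[0,0,0],"roll":0,"grip":3.5},
])

```text
clock: 29.85
tcp_pos: [0.4528, 0.2756, 0.0512]
eef_rot: [[-0.998, -0.061, 0.0], [-0.061, 0.998, -0.0], [-0.0, -0.0, -1.0]]
force: [-2.4, -1.2, 5.2]
gripper_width: 0.0488
grip_force: 18.0
```

drive_tool([
  {"offset":[0,0,0],"roll":0,"grip":5.4},
  {"offset":[0,0,0],"roll":0,"grip":7},
  {"offset":[0,0,0],"roll":0,"grip":7},
  {"offset":[0,0,-1],"roll":0,"grip":7},
  {"offset":[0,0,-3],"roll":0,"grip":7},
  {"offset":[0,0,-4],"roll":0,"grip":7},
  {"offset":[0,0,-4],"roll":0,"grip":7},
  {"offset":[0,0,-3],"roll":0,"grip":7},
])

```text
clock: 30.65
tcp_pos: [0.4533, 0.2759, 0.2044]
eef_rot: [[-0.998, -0.061, 0.003], [-0.061, 0.998, 0.002], [-0.003, 0.001, -1.0]]
force: [-0.2, 0.6, -1.0]
gripper_width: 0.0699
grip_force: 0.0
```

drive_tool([
  {"offset":[-3.3,-2.8,0],"roll":0,"grip":7},
  {"offset":[-3.3,-2.8,0],"roll":0,"grip":7},
  {"offset":[-3.3,-2.8,0],"roll":0,"grip":7},
  {"offset":[-3.3,-2.8,0],"roll":0,"grip":7},
  {"offset":[-3.3,-2.8,0],"roll":0,"grip":7},
  {"offset":[-3.3,-2.8,0],"roll":0,"grip":7},
  {"offset":[0,0,0],"roll":0,"grip":7},
  {"offset":[0,0,0],"roll":0,"grip":7},
])

```text
clock: 31.45
tcp_pos: [0.6608, 0.1194, 0.2006]
eef_rot: [[-0.998, -0.06, -0.001], [-0.06, 0.998, 0.0], [0.001, 0.0, -1.0]]
force: [0.1, -0.3, -0.6]
gripper_width: 0.07
grip_force: 0.0
```

drive_tool([
  {"offset":[0,0,0],"roll":0,"grip":7},
  {"offset":[0,0,0],"roll":0,"grip":7},
  {"offset":[0,0,0],"roll":0,"grip":7},
])

```text
clock: 31.75
tcp_pos: [0.6598, 0.121, 0.2011]
eef_rot: [[-0.998, -0.063, 0.0], [-0.063, 0.998, 0.0], [-0.0, 0.0, -1.0]]
force: [0.1, 0.0, -0.1]
gripper_width: 0.0703
grip_force: 0.0
```

```bash
python3 - <<'E'
from h import *
s=manip.sense();print(s['tcp_pos'],s['joint_pos'],s['force'],s['gripper_width'])
a=get_image('wrist')
q=wproj((.6605,.1197,.098),s)[0];print(q)
np.savez('sqw',a=a,p=s['tcp_pos'],R=s['eef_rot'])
x0,y0=int(q[0])-50,int(q[1])-75
t=cv2.resize(a[y0:y0+100,x0:x0+100],None,fx=5,fy=5,interpolation=cv2.INTER_CUBIC)
for th,col in((.7,(255,0,0)),(.85,(0,0,255))):
    for z in(.07,):
        P=[[.6605+.021*(np.cos(th)*u-np.sin(th)*v),.1197+.021*(np.sin(th)*u+np.cos(th)*v),z] for u,v in((1,1),(1,-1),(-1,-1),(-1,1))]
        pp=((wproj(P,s)-[x0,y0]+.5)*5).astype(np.int32);cv2.polylines(t,[pp],True,col,1)
cv2.imwrite('pics/w7.png',t[:,:,::-1])
E
```

```text
[0.65982501 0.12096761 0.20108772] [ 1.01307745e-01  1.81912883e-01  1.62199239e+00  5.88956469e-05
  1.33730448e+00 -1.53210623e+00] [ 0.1290493   0.02759167 -0.13264949] 0.07029146577850966
[255.72770458 195.65435375]
```

View pics/w7.png

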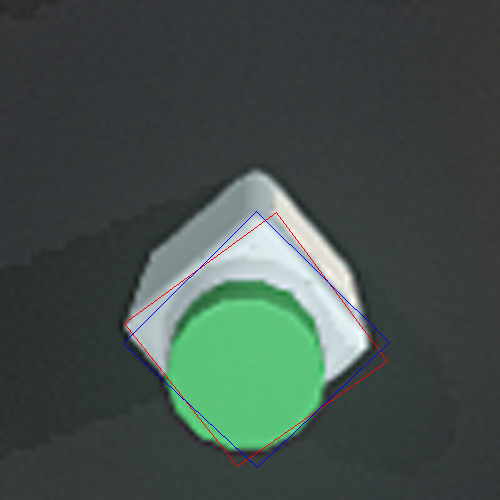

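drive_tool([
  {"offset":[0.1,-0.3,0],"roll":0,"grip":7},
  {"offset":[0,0,0],"roll":0.141,"grip":7},
  {"offset":[0,0,0],"roll":0.141,"grip":7},
  {"offset":[0,0,0],"roll":0.141,"grip":7},
  {"offset":[0,0,0],"roll":0.141,"grip":7},
  {"offset":[0,0,0],"roll":0.141,"grip":7},
  {"offset":[0,0,0],"roll":0.141,"grip":7},
  {"offset":[0,0,0],"roll":0,"grip":7},
])

```text
clock: 32.6
tcp_pos: [0.6595, 0.1169, 0.2007]
eef_rot: [[-0.708, 0.706, -0.0], [0.706, 0.708, -0.0], [-0.0, -0.0, -1.0]]
force: [0.3, 0.3, -0.4]
gripper_width: 0.0701
grip_force: 0.0
```

drive_tool([
  {"offset":[0,0,0],"roll":0,"grip":7},
  {"offset":[0,0,0],"roll":0,"grip":7},
  {"offset":[0,0,0],"roll":0,"grip":7},
])

```text
clock: 32.9
tcp_pos: [0.6597, 0.1169, 0.2007]
eef_rot: [[-0.708, 0.706, 0.0], [0.706, 0.708, -0.0], [-0.0, -0.0, -1.0]]
force: [-0.1, 0.1, 0.0]
gripper_width: 0.07
grip_force: 0.0
```

drive_tool([
  {"offset":[0.15,0,2],"roll":0,"grip":7},
  {"offset":[0,0,4],"roll":0,"grip":7},
  {"offset":[0,0,4],"roll":0,"grip":7},
  {"offset":[0,0,3.7],"roll":0,"grip":7},
  {"offset":[0,0,1.9],"roll":0,"grip":7},
  {"offset":[0,0,0],"roll":0,"grip":7},
  {"offset":[0,0,0],"roll":0,"grip":7},
  {"offset":[0,0,0],"roll":0,"grip":7},
], newtons=15)

```text
clock: 33.7
tcp_pos: [0.6603, 0.1182, 0.0471]
eef_rot: [[-0.708, 0.706, 0.004], [0.706, 0.708, 0.0], [-0.002, 0.003, -1.0]]
force: [-0.4, -0.6, 0.6]
gripper_width: 0.07
grip_force: 0.0
```

drive_tool([
  {"offset":[0,0,0],"roll":0,"grip":3},
  {"offset":[0,0,0],"roll":0,"grip":3},
  {"offset":[0,0,0],"roll":0,"grip":3},
  {"offset":[0,0,0],"roll":0,"grip":3},
  {"offset":[0,0,0],"roll":0,"grip":3},
  {"offset":[0,0,0],"roll":0,"grip":3},
])

```text
clock: 34.3
tcp_pos: [0.6589, 0.118, 0.045]
eef_rot: [[-0.708, 0.707, 0.0], [0.707, 0.708, 0.0], [-0.0, 0.0, -1.0]]
force: [0.2, -0.6, 2.2]
gripper_width: 0.0416
grip_force: 15.0
```

drive_tool([
  {"offset":[0,0,-1],"roll":0,"grip":3},
  {"offset":[0,0,-3],"roll":0,"grip":3},
  {"offset":[0,0,-4],"roll":0,"grip":3},
  {"offset":[0,0,-4],"roll":0,"grip":3},
  {"offset":[0,0,-2],"roll":-0.141,"grip":3},
  {"offset":[0,0,0],"roll":-0.141,"grip":3},
  {"offset":[0,0,0],"roll":-0.141,"grip":3},
  {"offset":[0,0,0],"roll":-0.141,"grip":3},
])

```text
clock: 35.1
tcp_pos: [0.6586, 0.118, 0.1855]
eef_rot: [[-0.977, 0.213, 0.001], [0.213, 0.977, 0.0], [-0.001, 0.0, -1.0]]
force: [-0.8, -0.1, -1.2]
gripper_width: 0.042
grip_force: 15.0
```

drive_tool([
  {"offset":[0,0,0],"roll":-0.141,"grip":3},
  {"offset":[0,0,0],"roll":-0.141,"grip":3},
  {"offset":[0.6,2.2,0],"roll":0,"grip":3},
  {"offset":[0.8,3.3,0],"roll":0,"grip":3},
  {"offset":[0.8,3.3,0],"roll":0,"grip":3},
  {"offset":[0.8,3.3,0],"roll":0,"grip":3},
  {"offset":[0.8,3,0],"roll":0,"grip":3},
  {"offset":[0.6,1.8,0],"roll":0,"grip":3},
])

```text
clock: 35.9
tcp_pos: [0.6035, 0.2859, 0.185]
eef_rot: [[-0.998, -0.063, -0.0], [-0.063, 0.998, 0.0], [-0.0, 0.0, -1.0]]
force: [0.2, -0.6, -0.6]
gripper_width: 0.042
grip_force: 15.0
```

drive_tool([
  {"offset":[0,0,0],"roll":0,"grip":3},
  {"offset":[0,0,0],"roll":0,"grip":3},
  {"offset":[0,0,0],"roll":0,"grip":3},
  {"offset":[0,0,0],"roll":0,"grip":3},
])

```text
clock: 36.3
tcp_pos: [0.6049, 0.2828, 0.1846]
eef_rot: [[-0.998, -0.06, -0.0], [-0.06, 0.998, -0.0], [0.0, -0.0, -1.0]]
force: [0.2, -0.7, -0.7]
gripper_width: 0.0422
grip_force: 15.0
```

Down .1846→.049 (13.55 cm).

drive_tool([
  {"offset":[0,0.1,2],"roll":0,"grip":3},
  {"offset":[0,0,4],"roll":0,"grip":3},
  {"offset":[0,0,4],"roll":0,"grip":3},
  {"offset":[0,0,2.1],"roll":0,"grip":3},
  {"offset":[0,0,0.8],"roll":0,"grip":3},
  {"offset":[0,0,0],"roll":0,"grip":3},
  {"offset":[0,0,0],"roll":0,"grip":3},
  {"offset":[0,0,0],"roll":0,"grip":3},
])

```text
clock: 37.1
tcp_pos: [0.606, 0.2854, 0.0581]
eef_rot: [[-0.998, -0.061, 0.004], [-0.061, 0.998, 0.001], [-0.004, 0.001, -1.0]]
force: [0.2, 0.7, -0.7]
gripper_width: 0.042
grip_force: 15.0
```

drive_tool([
  {"offset":[0,0,0.1],"roll":0,"grip":3},
  {"offset":[0,0,0.1],"roll":0,"grip":3},
  {"offset":[0,0,0.1],"roll":0,"grip":3},
  {"offset":[0,0,0],"roll":0,"grip":3},
  {"offset":[0,0,0],"roll":0,"grip":3},
])

```text
clock: 37.6
tcp_pos: [0.6042, 0.285, 0.0525]
eef_rot: [[-0.998, -0.061, -0.0], [-0.061, 0.998, -0.0], [0.0, -0.0, -1.0]]
force: [0.2, -0.3, -0.7]
gripper_width: 0.0418
grip_force: 15.0
```

drive_tool([
  {"offset":[0,0,0.1],"roll":0,"grip":3},
  {"offset":[0,0,0.1],"roll":0,"grip":3},
  {"offset":[0,0,0.1],"roll":0,"grip":3},
  {"offset":[0,0,0.1],"roll":0,"grip":3},
  {"offset":[0,0,0],"roll":0,"grip":3},
  {"offset":[0,0,0],"roll":0,"grip":3},
])

```text
clock: 38.2
tcp_pos: [0.6044, 0.285, 0.049]
eef_rot: [[-0.998, -0.061, 0.0], [-0.061, 0.998, -0.0], [-0.0, -0.0, -1.0]]
force: [-0.3, -0.3, 2.2]
gripper_width: 0.0418
grip_force: 15.0
```

drive_tool([
  {"offset":[0,0,0],"roll":0,"grip":4.8},
  {"offset":[0,0,0],"roll":0,"grip":7},
  {"offset":[0,0,0],"roll":0,"grip":7},
  {"offset":[0,0,-1],"roll":0,"grip":7},
  {"offset":[0,0,-3],"roll":0,"grip":7},
  {"offset":[0,0,-4],"roll":0,"grip":7},
  {"offset":[0,0,-4],"roll":0,"grip":7},
  {"offset":[0,0,-4],"roll":0,"grip":7},
])

```text
clock: 39.0
tcp_pos: [0.6042, 0.285, 0.211]
eef_rot: [[-0.998, -0.061, 0.001], [-0.061, 0.998, 0.0], [-0.001, 0.0, -1.0]]
force: [0.6, -0.2, 0.5]
gripper_width: 0.0702
grip_force: 0.0
```

drive_tool([
  {"offset":[1,4,-1],"roll":0,"grip":7},
  {"offset":[1,4,0],"roll":0,"grip":7},
  {"offset":[1,4,0],"roll":0,"grip":7},
  {"offset":[1,4,0],"roll":0,"grip":7},
  {"offset":[1,4,0],"roll":0,"grip":7},
  {"offset":[0,0,0],"roll":0,"grip":7},
  {"offset":[0,0,0],"roll":0,"grip":7},
])

```text
clock: 39.7
tcp_pos: [0.5418, 0.4822, 0.219]
eef_rot: [[-0.998, -0.063, 0.0], [-0.063, 0.998, -0.0], [-0.0, -0.0, -1.0]]
force: [0.0, 0.5, 0.7]
gripper_width: 0.0698
grip_force: 0.0
```

```bash
python3 - <<'E'
from h import *
a=get_image('top');b=get_image('side')
cv2.imwrite('pics/end.png',np.hstack([cv2.resize(a[90:300,100:420],(400,262)),cv2.resize(b[120:350,150:400],(400,368))[:262]*0+cv2.resize(b[130:350,90:425],(400,262))])[:,:,::-1])
E
```

```text
(no output)
```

View pics/end.png

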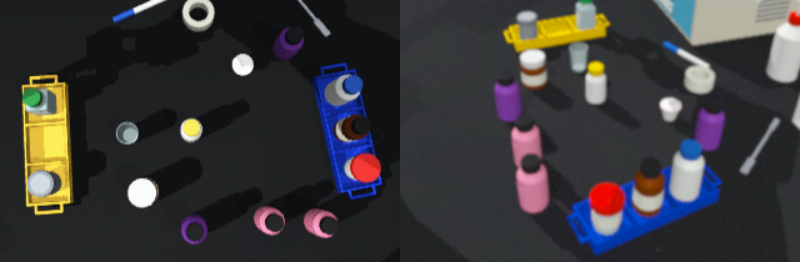

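All five items stand upright in their own compartments, and the spare stock hasn't moved.

```bash
python3 -c "
from station import order
print(order.finish_job())"
```

```text
the job is handed in; nothing more can be done
None
```

Both kits are made up and handed in at about 40 s: all five items stand upright in their own compartments of the right carrier, and the spare stock was left where it stood.

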